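# Sauce back in the carousel, salt round to the front

## Task

I have finished with the sauce: stand the dark sauce bottle back in the empty bottle ring of the seasoning carousel and let go of it. Then turn the carousel, gently, until the steel salt shaker stands in the middle of the opening in the wire rail, and hold it still there by the bar handle on its post while I take the shaker: finish with the handle still gripped. All the jars stay upright in the carousel, and the tub and the timer stay where they are.

Things in the scene. Friction and masses are not known exactly. Their poses are not given: they have to be found in the camera images.
- sauce_bottle: small dark sauce bottle with a screw cap, standing loose on the worktop to the right of the carousel; round, 39 mm in diameter, 142 mm tall (grip it anywhere from 60 to 125 mm up), about 0.26 kg. Origin: centre of its underside, z up
- carousel_base: fixed steel foot of the carousel, a disc 286 mm across, with a rail of 8 mm steel wire round it (64 mm above the worktop, radius 139 mm). The rail is open over about 69 degrees: that opening is the front, towards this frame's -x. Origin: on the turning axis at worktop height; z up. It does not move
- front_gap (a point): middle of the opening in the wire rail: 139 mm from the turning axis in the direction of the base's -x axis, 64 mm above the worktop
- carousel_tray: white round tray, 260 mm across, turns freely either way about the base's axis (friction 0.02 N m, stays where left). Outer wall 36 mm high; five equal compartments between 26 mm high radial dividers, a jar in four, a bottle ring in the fifth, all about 83 mm from the axis, on a floor 6 mm above this origin. Origin: on the axis, 13 mm above the worktop; z up; -x points to the empty bottle ring
- empty_place (a point): middle of the floor inside the empty bottle ring, 83 mm from the axis, 19 mm above the worktop. The ring is a white sleeve on the tray, bore 47 mm, 44 mm high (top 63 mm above the worktop), its top 10 mm flared to 57 mm to lead the bottle in. At the start it is within about 30 degrees of the front
- handle_grip (a point): middle of the black bar handle, on the turning axis, 203 mm above the worktop: the point to grip. The bar is 54 mm long (tray's x), 16 mm thick (tray's y), 40 mm high (183 to 223 mm above the worktop), on a 14 mm post; it turns with the tray and stands above everything in it (the sauce bottle will reach 161 mm)
- carousel_handle: the same bar handle as a body, fixed to the tray. Origin: on the axis, at the underside of the bar, 183 mm above the worktop; x along the bar, y across its 16 mm thickness
- shelf_edge (a point): lower front edge of the fixed shelf behind the carousel, 318 mm above the worktop, running left and right; hand, wrist and arm must stay in front of it. Beside it, over the gap between the two counters (y 0 to 0.08 m), chopping boards hang from 270 mm up and reach 100 mm farther forward, and a broom handle stands there
- salt_shaker: steel salt shaker (dredger) with a domed punched lid, the only metal one and the widest thing in the carousel: round, 68 mm in diameter, 103 mm tall, 0.24 kg, in any of the four filled compartments. Origin: centre of its underside, z up
- jar_tall: amber glass jar with a paper band and a flat black lid, 48 mm in diameter, 110 mm tall, in the carousel. Origin: centre of its underside
- jar_medium: the same sort of jar, 54 mm in diameter, 98 mm tall, in the carousel. Origin: centre of its underside
- jar_low: the same sort of jar, 60 mm in diameter, 74 mm tall, in the carousel. Origin: centre of its underside
- tub: clear take-away tub, 93 x 119 mm, 46 mm high, with something brown in it, on the counter to the right; leave it alone. Origin: centre of its underside
- timer: kitchen timer lying face up, 79 x 81 mm, 19 mm high, on the worktop to the right of the carousel, farther back than the sauce bottle; leave it alone. Origin: centre of its underside

How it is judged:
On the way, in this order (a step that is already met when the one before it is completed fails the run):
1. the sauce bottle stands upright in the bottle ring, let go (horizontal distance between sauce_bottle and empty_place below 0.012 m and z of sauce_bottle in the frame of carousel_tray below 0.012 m and angle between sauce_bottle's own z axis and vertical below 0.12 rad and contact force between the fingers and sauce_bottle below 0.1 N), for 0.2 s.
2. the salt shaker has come to the middle of the opening in the rail (x of salt_shaker in the frame of carousel_base below -0.05 m and y of salt_shaker in the frame of carousel_base between -0.022 and 0.022 m), for 0.2 s.
At the end, for the whole second after the job is handed in: the shaker stands in the opening of the rail, within 22 mm of its centre line; the sauce bottle stands upright (7 degrees) in its ring, untouched; the other jars stand upright in the tray; the tray is at rest and its handle is gripped with over 2 N (all of step 1 and all of step 2 and angle between each of salt_shaker, jar_tall, jar_medium, jar_low's own z axis and vertical below 0.12 rad and z of each of salt_shaker, jar_tall, jar_medium, jar_low in the frame of carousel_tray below 0.012 m and horizontal distance between each of salt_shaker, jar_tall, jar_medium, jar_low and carousel_tray below 0.125 m and angular speed of carousel_tray below 0.04 rad/s and linear speed of each of salt_shaker, sauce_bottle below 0.02 m/s and contact force between the fingers and carousel_handle above 2 N and contact force between the fingers and salt_shaker below 0.1 N); the arm keeps its last pose, push and grip.
It fails at once if a jar or the sauce bottle in the carousel is knocked over (angle between any of salt_shaker, sauce_bottle, jar_tall, jar_medium, jar_low's own z axis and vertical above 0.5 rad).
It fails at once if the carousel is spun roughly (faster than about half a turn a second) (angular speed of carousel_tray above 3.2 rad/s).
It fails at once if the tub or the timer is pushed about (more than 25 mm) (distance of any of tub, timer from where it was at the start of the episode above 0.025 m).
It also fails if it takes over 61 s, if anything falls off the work surface, if the arm or the gripper's body presses on something with over 40 N, if the wrist force passes 120 N, or if a joint passes its speed limit or range.

## Robot

A 6-joint arm with a two-finger parallel gripper is mounted at the origin on a cart in front of the work surface, level with it; the furniture and walls round the work are solid. World frame = base frame: x ahead of the robot, y to its left, z up, the work surface at z = 0. Lengths are in m, angles in rad, forces in N, time in s.
With the tool pointing down it reaches from about 0.3 to 0.775 m from the base axis. Payload 14.6 kg.
Tool frame: the origin (TCP) lies at the very end of the fingers, on their centre line; the grasp point (between the pads) lies 19 mm behind it; z points along the fingers, y is the line along which they close (so a half turn about z gives the same grasp; the last joint's range is limited). The gripper opens to 94 mm and grips with 3 to 60 N. Pads are 16 mm wide; open, the fingers measure 119 mm over their backs; the gripper's body (75 mm by 177 mm) begins 78 mm behind the grasp point.
Start: joints at [1.085, 0.3, 1.521, -0, 1.321, -0.067], TCP at [0.224, 0.502, 0.205] pointing down, gripper open.
Joint ranges: [-3.03, 3.03], [-0.79, 2.21], [0.23, 2.52], [-1.04, 4.18], [0, 3.07], [-2.55, 2.55]. Speed limits (rad/s): [2.22, 2.22, 2.57, 3.14, 3.14, 3.14].

## Interface

Orientations are given as [roll, pitch, yaw] about the fixed x, y, z axes, in that order (R = Rz(yaw) Ry(pitch) Rx(roll)).
In Python, from station import * gives the robot as it stands.
- The arm moves only by the tool jog_arm, never from a script. Its argument "rows" is a list of rows, each a list of 3 entries, a list of its own where there are three numbers: the shift along the tool's x, y, z in m, then the turn about the tool's z in degrees, then the finger opening in m, from 0 to 0.094. A call has 1 to 12 rows; each row shifts and turns the commanded pose from where the row before left it, along the tool's axes as they then stand; what a row does not reach is not made up. A row lasts 1/12 s, in which the tool goes at most 41.7 mm and 7.16 degrees, less where a joint would pass 70% of its speed; a pose out of reach is approached as far as the arm can. A call is refused whole if a number of a shift passes 0.0417 or a number of a turn 7.16, either way. A call with a gripper value outside its range is refused whole. The fingers move at their own pace and stop on an object; "squeeze" is the grip in N (left out, the last holds). Time passes only in rows, so rows that do not move let the fingers close. It gives the time, the measured TCP pose, the force, the opening and the grip force at its end, in the units of the state.
- get_obs(): the state, without advancing time (a new reading comes with each control period).
- camera(name): name is "side" or "top" or "wrist"; returns a dict with "image" (384x512x3 uint8, red, green, blue), "range_z" (384x512 float32, m along the optical axis (not along the pixel's ray), 0 where there is no reading), "K" (3x3 intrinsics, pixels), "world_from_camera" (4x4, takes a point from camera to world coordinates); the wrist camera has in their place "T_tool_cam" (4x4, takes a point from camera to tool coordinates, whose origin is the TCP and whose axes are the flange's). Camera axes: x right, y up, looking along -z (the intrinsics and any distortion apply to the point x, -y, -z); pixel columns grow to the right and rows downward; lengths in m; the calibration is good to about 2 mm. A picture is of the moment at which its call begins: read the wrist's pose just before it.
- hand_in(): hands the job in; it is judged then, once.
Trained networks look in a picture, given as the dict that the camera call returned (one of the last four; its "shot" number tells which), for a name from the list of things; names that differ only in an ending like _2 or _b are one class to them, and where a whole thing is asked for, a point or a joint stands for the part that bears it (a point fixed in the world has none). Each returns a list of dicts, best first, with "p" (0 to 1); they miss things now and then, are a little off and sometimes report something else, mostly with a low value. They report only what shows in the picture. A call takes as long as a camera call.
- search_frame(label, picture): "at" ([column, row] as shares, 0 to 1, of the picture: columns of its width, rows of its height, amid what is visible of it).
- spot_point(label, picture): "at" ([column, row] as shares, 0 to 1, of the picture: columns of its width, rows of its height: a listed point, or the origin of a listed thing).
The state is a dict: "time_s": time; "qpos": joint angles; "joint_vel": joint speeds; "tau": joint torques, N m; "ee_pos": TCP position; "eef_rot": TCP orientation; "force": force on the tool from outside, world axes, zero at the start; "moment": the same for the moment, N m; "grip_width": finger opening in m; "grip_force": force on a finger pad.
Only numpy, scipy, OpenCV 4.12 (cv2) and the standard library are available. Lean on these libraries where they do the work, as an engineer would, in place of code of your own. Each camera call takes 0.05 s, during which the arm holds its last target. There are 200 camera calls.

## Working session

There is one attempt and no reset: what is moved stays moved. The work goes in short steps, Python scripts to look and compute and a tool call to move; the robot and the scene stay as the last step left them, time stands still between calls to the robot, and variables do not carry over. Pictures are saved under pics/ and viewed, at most 10 in all, crops included, and the job is handed in when it is done.

Besides the shell and the picture viewer there is one more tool, called by a JSON object that holds its "api" and its "payload", one argument or row to a line. jog_arm: Moves the arm, as the interface text tells. Its arguments: {"type":"object","properties":{"rows":{"type":"array","items":{"type":"array"}},"squeeze":{"type":"number"}},"required":["rows"]}

```bash
mkdir -p pics
cat > h.py <<'E'
from station import *
import numpy as np, cv2
from scipy.spatial.transform import Rotation as R
np.set_printoptions(precision=4,suppress=True)
def shot(n):
    o=get_obs(); c=camera(n)
    if 'world_from_camera' in c: T=np.array(c['world_from_camera'])
    else:
        W=np.eye(4); W[:3,:3]=R.from_euler('xyz',o['eef_rot']).as_matrix(); W[:3,3]=o['ee_pos']; T=W@np.array(c['T_tool_cam'])
    c['T']=T; return c
def ray(c,u,v):
    K=np.array(c['K']); d=np.array([(u-K[0,2])/K[0,0],-(v-K[1,2])/K[1,1],-1.0]); return c['T'][:3,:3]@d
def on_z(c,at,z):
    d=ray(c,at[0]*512,at[1]*384); p=c['T'][:3,3]; return p+d*(z-p[2])/d[2]
def dep(c,at):
    u,v=at[0]*512,at[1]*384; return c['T'][:3,3]+ray(c,u,v)*c['range_z'][int(v),int(u)]
def save(c,n): cv2.imwrite('pics/'+n,c['image'][:,:,::-1])
E
python3 - <<'E'
from h import *
ims=[]
for n in ('top','side'):
    c=shot(n); ims.append(c['image']); print(n,c['T'][:3,3])
    for l,z in (('sauce_bottle',0),('carousel_base',0),('front_gap',.064),('empty_place',.019),('handle_grip',.203),('salt_shaker',.019),('jar_tall',.019),('jar_medium',.019),('jar_low',.019),('tub',0),('timer',0)):
        for r in spot_point(l,c)[:1]: print(l,round(r['p'],2),np.array(r['at'])*[512,384],on_z(c,r['at'],z))
cv2.imwrite('pics/a.png',cv2.resize(np.vstack(ims),(400,600))[:,:,::-1])
cv2.imwrite('pics/a.png',np.vstack(ims)[:,:,::-1][:, :]) if 0 else None
o=get_obs();print(o)
E
```

```text
top [0.3879 0.1696 1.1712]
sauce_bottle 0.72 [247.9104 213.6192] [0.4161 0.1706 0.    ]
front_gap 0.56 [200.704  246.7968] [0.3218 0.3106 0.064 ]
empty_place 0.7 [190.3104 223.9104] [0.3891 0.3469 0.019 ]
handle_grip 0.97 [190.3104 195.4944] [0.4618 0.3176 0.203 ]
salt_shaker 0.84 [216.1152 182.7072] [0.5133 0.2659 0.019 ]
jar_tall 0.67 [170.0864 201.9072] [0.4579 0.4078 0.019 ]
jar_medium 0.81 [224.4096 212.5056] [0.421  0.2423 0.019 ]
jar_low 0.94 [184.5248 171.4944] [0.5506 0.3626 0.019 ]
tub 0.71 [334.7968 203.2896] [ 0.4409 -0.1017  0.    ]
timer 0.77 [254.1056 168.192 ] [0.5581 0.1473 0.    ]
side [ 0.2278 -0.5501  0.8023]
front_gap 0.63 [196.1984 207.5136] [0.3402 0.305  0.064 ]
empty_place 0.61 [206.7968 204.9024] [0.3819 0.3574 0.019 ]
handle_grip 0.71 [230.4    155.5968] [0.4646 0.3339 0.203 ]
salt_shaker 0.59 [255.6928 214.8864] [0.5127 0.2567 0.019 ]
jar_tall 0.66 [234.1888 200.7936] [0.4705 0.3454 0.019 ]
jar_medium 0.65 [226.7136 223.4112] [0.4173 0.2521 0.019 ]
jar_low 0.58 [254.6176 192.4992] [0.5473 0.3619 0.019 ]
tub 0.79 [281.1904 326.0928] [ 0.4424 -0.1106  0.    ]
timer 0.81 [285.5936 237.888 ] [0.5679 0.1499 0.    ]
{'time_s': 1.2, 'qpos': array([ 1.0854,  0.2999,  1.521 ,  0.    ,  1.3207, -0.0666]), 'joint_vel': array([-0.0012,  0.0002, -0.002 ,  0.0008,  0.0001,  0.0005]), 'tau': array([  0.0026, -53.1668, -35.2931,   0.071 ,   0.0212,  -0.    ]), 'ee_pos': array([0.2236, 0.5025, 0.2054]), 'eef_rot': array([-3.1416, -0.    ,  2.7228]), 'force': array([-0.2271,  0.1753, -0.0697]), 'moment': array([-0.0363, -0.0216, -0.0226]), 'grip_force': 0.0, 'grip_width': 0.09430801896999196}
```

Run:
```python
from h import *
c=shot('top'); d=shot('side')
save(c,'x.png')
a=c['image'][110:300,110:370]; b=d['image'][100:290,120:380]
cv2.imwrite('pics/b.png',cv2.resize(np.hstack([a,b]),None,fx=1.53,fy=1.53,interpolation=cv2.INTER_CUBIC)[:,:,::-1])
# handle bar from top depth: points z .21-.23
K=np.array(c['K']);v,u=np.mgrid[:384,:512]
P=np.stack([(u-K[0,2])/K[0,0],-(v-K[1,2])/K[1,1],-np.ones(u.shape)],-1)*c['range_z'][...,None]
P=P@c['T'][:3,:3].T+c['T'][:3,3]
def blob(n,lo,hi,x,y,r):
    m=(P[...,2]>lo)&(P[...,2]<hi)&(np.hypot(P[...,0]-x,P[...,1]-y)<r); q=P[m]
    if len(q)<3: print(n,len(q));return
    ctr,sz,ang=cv2.minAreaRect(q[:,:2].astype(np.float32)); print(n,len(q),np.array(ctr),np.array(sz),ang,q[:,2].mean())
blob('handle',.21,.235,.463,.322,.05)
blob('bottle',.13,.155,.416,.170,.05)
blob('shaker',.10,.135,.513,.262,.05)
blob('low',.08,.11,.549,.362,.05)
blob('med',.10,.13,.42,.245,.05)
blob('tall',.115,.14,.458,.408,.05)
blob('ring',.052,.07,.387,.35,.045)
```

```text
handle 135 [0.4655 0.3235] [0.0162 0.0521] 77.3892593383789 0.2200133446448041
bottle 56 [0.4241 0.1559] [0.0208 0.0208] 60.83207321166992 0.1411965982467111
shaker 451 [0.5205 0.2591] [0.067  0.0642] 43.72469711303711 0.11519211229442687
low 294 [0.5424 0.3549] [0.0527 0.0529] 84.53086853027344 0.0919254042050951
med 248 [0.4229 0.2527] [0.0477 0.045 ] 88.07756042480469 0.11570600107219998
tall 210 [0.4587 0.4057] [0.0441 0.0417] 87.69842529296875 0.1276790628793673
ring 146 [0.386  0.3439] [0.0587 0.0586] 88.44398498535156 0.05893032411299353
```

View pics/b.png

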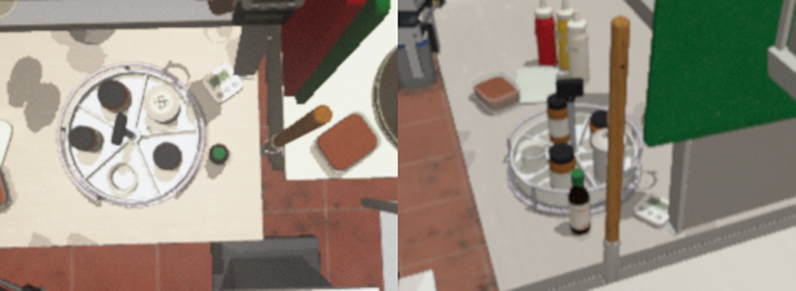

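{"api": "jog_arm", "payload": {
  "rows": [
    [[0, 0, 0], 7, 0.08],
    [[0, 0, 0], 7, 0.08],
    [[0, 0, 0], 7, 0.08],
    [[0, 0, 0], 7, 0.08],
    [[0, 0, 0], 7, 0.08],
    [[0, 0, 0], 7, 0.08],
    [[0, 0, 0], 7, 0.08],
    [[0, 0, 0], 7, 0.08]
  ]
}}

```text
time_s: 1.97
ee_pos: [0.2237, 0.5025, 0.2054]
eef_rot: [-3.142, 0.0, 1.739]
force: [0.1, 0.2, -0.6]
grip_width: 0.0802
grip_force: 0.0
```

{"api": "jog_arm", "payload": {
  "rows": [
    [[-0.026, 0.0095, 0], 0, 0.08],
    [[-0.026, 0.0095, 0], 0, 0.08],
    [[-0.026, 0.0095, 0], 0, 0.08],
    [[-0.026, 0.0095, 0], 0, 0.08],
    [[-0.026, 0.0095, 0], 0, 0.08],
    [[-0.026, 0.0095, 0], 0, 0.08],
    [[-0.026, 0.0095, 0], 0, 0.08],
    [[-0.026, 0.0095, 0], 0, 0.08],
    [[-0.026, 0.0095, 0], 0, 0.08],
    [[-0.026, 0.0095, 0], 0, 0.08],
    [[-0.026, 0.0095, 0], 0, 0.08],
    [[-0.026, 0.0095, 0], 0, 0.08]
  ]
}}

```text
time_s: 2.97
ee_pos: [0.3906, 0.2138, 0.2056]
eef_rot: [3.141, -0.0, 1.745]
force: [0.5, -0.2, -0.1]
grip_width: 0.0803
grip_force: 0.0
```

```bash
cat >> h.py <<'E'
def cloud(c):
    K=np.array(c['K']);v,u=np.mgrid[:384,:512]
    P=np.stack([(u-K[0,2])/K[0,0],-(v-K[1,2])/K[1,1],-np.ones(u.shape)],-1)*c['range_z'][...,None]
    P=P@c['T'][:3,:3].T+c['T'][:3,3]; P[c['range_z']==0]=np.nan; return P
def blob(P,n,lo,hi,x,y,r):
    m=(P[...,2]>lo)&(P[...,2]<hi)&(np.hypot(P[...,0]-x,P[...,1]-y)<r); q=P[m]
    if len(q)<5: print(n,len(q));return
    ctr,sz,ang=cv2.minAreaRect(q[:,:2].astype(np.float32)); print(n,len(q),np.array(ctr),np.array(sz),round(ang,1),q[:,2].mean())
def pose():
    o=get_obs(); print(o['time_s'],o['ee_pos'],np.degrees(o['eef_rot']),o['qpos'],o['grip_width'],o['grip_force'],o['force']); return o
def rel(p):  # world shift -> tool axes
    o=get_obs(); return R.from_euler('xyz',o['eef_rot']).as_matrix().T@(np.array(p)-o['ee_pos'])
E
python3 - <<'E'
from h import *
pose(); c=shot('wrist'); save(c,'w1.png'); P=cloud(c)
blob(P,'cap',.13,.155,.42,.16,.06); blob(P,'body',.03,.155,.42,.16,.045)
for r in spot_point('sauce_bottle',c)[:2]: print(r, on_z(c,r['at'],0))
for r in search_frame('sauce_bottle',c)[:2]: print(r, dep(c,r['at']))
t=shot('top'); Q=cloud(t)
m=(Q[...,2]>.30)&(Q[...,2]<.345)&(Q[...,1]>.12)&(Q[...,1]<.6)&(Q[...,0]>.5)
print('shelf x min',Q[m][:,0].min() if m.any() else None)
m=(abs(Q[...,2]-.066)<.008); q=Q[m][:,:2]-[.4655,.3235]; rr=np.hypot(*q.T); a=np.degrees(np.arctan2(q[:,1],q[:,0]))%360
a=a[(rr>.131)&(rr<.147)]; print(np.histogram(a,bins=np.arange(0,361,6))[0])
E
```

```text
2.9667 [0.3906 0.2138 0.2056] [179.9759  -0.0061 100.0083] [0.4184 0.0637 1.7998 0.     1.2777 0.2438] 0.0802728451505929 0.0 [ 0.4538 -0.1705 -0.1061]
cap 780 [0.4231 0.1566] [0.0223 0.0226] 9.0 0.14077551493476087
body 3217 [0.43   0.1745] [0.0571 0.0634] 7.4 0.09498592500809877
{'at': [0.5422, 0.5737], 'p': 0.72} [0.4256 0.1562 0.    ]
{'at': [0.8328, 0.1633], 'p': 0.29} [0.5459 0.3556 0.    ]
{'at': [0.548, 0.6448], 'p': 0.66} [0.4199 0.1675 0.1034]
shelf x min 0.5854089317151222
[13 13 11 13 14 14 13 14 12 14 13 15 14 13 12 11 14 15 13 13 13 14 15 13
 14  4  0  0  0  0  0  0  0  0  0  0  0  0  0  0  0  0  3  1  0  0  9 15
 13 15 11 14 14 14 12 14 13 14 13 15]
```

View pics/w1.png

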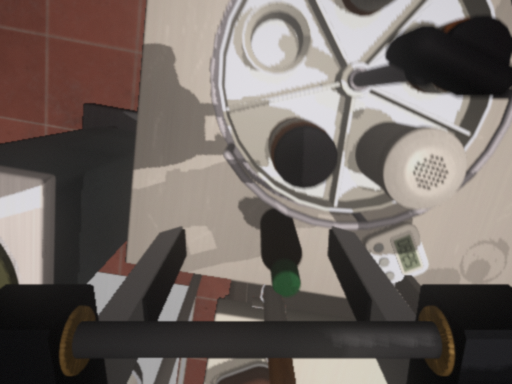

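{"api": "jog_arm", "payload": {
  "rows": [
    [[-0.0156, 0.0056, 0], 0, 0.08],
    [[-0.0156, 0.0056, 0], 0, 0.08],
    [[-0.0156, 0.0056, 0], 0, 0.08],
    [[-0.0156, 0.0056, 0], 0, 0.08],
    [[0, 0, 0.0223], 0, 0.08],
    [[0, 0, 0.0223], 0, 0.08],
    [[0, 0, 0.0223], 0, 0.08],
    [[0, 0, 0.0223], 0, 0.08],
    [[0, 0, 0.0223], 0, 0.08],
    [[0, 0, 0], 0, 0.08]
  ],
  "squeeze": 20
}}

```text
time_s: 4.0
ee_pos: [0.4208, 0.1579, 0.0906]
eef_rot: [-3.136, 0.0, 1.747]
force: [0.2, -0.4, -0.5]
grip_width: 0.0797
grip_force: 0.0
```

{"api": "jog_arm", "payload": {
  "rows": [
    [[0, 0, 0], 0, 0.02],
    [[0, 0, 0], 0, 0.02],
    [[0, 0, 0], 0, 0.02],
    [[0, 0, 0], 0, 0.02],
    [[0, 0, 0], 0, 0.02],
    [[0, 0, 0], 0, 0.02],
    [[0, 0, 0], 0, 0.02],
    [[0, 0, 0], 0, 0.02]
  ],
  "squeeze": 20
}}

```text
time_s: 4.67
ee_pos: [0.4233, 0.1575, 0.0943]
eef_rot: [3.141, -0.0, 1.745]
force: [0.8, 0.7, 3.9]
grip_width: 0.0387
grip_force: 20.0
```

{"api": "jog_arm", "payload": {
  "rows": [
    [[0, 0, -0.01], 0, 0.02],
    [[0, 0, -0.015], -3, 0.02],
    [[0, 0, -0.015], -6.4, 0.02],
    [[0, 0, -0.015], -6.4, 0.02],
    [[0, 0, -0.015], -6.4, 0.02],
    [[0, 0, -0.015], -6.4, 0.02],
    [[0, 0, -0.015], -6.4, 0.02],
    [[0, 0, -0.015], -6.4, 0.02],
    [[0, 0, -0.015], -6.4, 0.02],
    [[0, 0, -0.01], -6.4, 0.02],
    [[0, 0, 0], -6.4, 0.02],
    [[0, 0, 0], -6.4, 0.02]
  ]
}}

```text
time_s: 5.67
ee_pos: [0.4229, 0.1574, 0.2349]
eef_rot: [3.141, 0.001, 2.92]
force: [-0.6, -0.5, -3.1]
grip_width: 0.0385
grip_force: 20.0
```

Run:
```python
from h import *
pose(); print(rel([.386,.344,.234])); 
t=shot('top'); Q=cloud(t)
blob(Q,'ring',.052,.07,.386,.344,.045);blob(Q,'handle',.21,.235,.4655,.3235,.05)
for l,z in (('empty_place',.019),('front_gap',.064)):
    for r in spot_point(l,t)[:1]: print(l,r['p'],on_z(t,r['at'],z))
w=shot('wrist');Q=cloud(w)
blob(Q,'ringw',.052,.07,.386,.344,.045);blob(Q,'bottle',.1,.3,.424,.157,.06)
for l,z in (('empty_place',.019),('front_gap',.064)):
    for r in spot_point(l,w)[:1]: print(l,r['p'],on_z(w,r['at'],z))
```

```text
5.6667 [0.4229 0.1574 0.2349] [179.9823   0.0305 167.3186] [ 0.2751  0.0527  1.742   0.      1.3463 -1.0744] 0.038537354010826995 19.991227984428406 [-0.5958 -0.4696 -3.1335]
[0.077  0.1739 0.001 ]
ring 145 [0.3848 0.3441] [0.0595 0.0638] 55.9 0.058880205934762765
handle 132 [0.4655 0.3232] [0.016  0.0522] 77.4 0.22019416748942822
empty_place 0.56 [0.3932 0.3535 0.019 ]
front_gap 0.75 [0.3251 0.3056 0.064 ]
ringw 1417 [0.3849 0.3428] [0.0605 0.0606] 13.2 0.059309261179214534
bottle 11619 [0.4196 0.1584] [0.0627 0.0311] 86.1 0.25710464855227905
empty_place 0.95 [0.3851 0.3447 0.019 ]
front_gap 0.96 [0.3279 0.3114 0.064 ]
```

{"api": "jog_arm", "payload": {
  "rows": [
    [[0.0078, 0.0173, 0], 0, 0.02],
    [[0.0078, 0.0173, 0], 0, 0.02],
    [[0.0078, 0.0173, 0], 0, 0.02],
    [[0.0078, 0.0173, 0], 0, 0.02],
    [[0.0078, 0.0173, 0], 0, 0.02],
    [[0.0078, 0.0173, 0], 0, 0.02],
    [[0.0078, 0.0173, 0], 0, 0.02],
    [[0.0078, 0.0173, 0], 0, 0.02],
    [[0.0078, 0.0173, 0], 0, 0.02],
    [[0.0078, 0.0173, 0], 0, 0.02],
    [[0, 0, 0], 0, 0.02],
    [[0, 0, 0], 0, 0.02]
  ]
}}

```text
time_s: 6.97
ee_pos: [0.3856, 0.3438, 0.2336]
eef_rot: [-3.141, -0.0, 2.914]
force: [0.2, -0.1, -2.3]
grip_width: 0.0388
grip_force: 20.0
```

{"api": "jog_arm", "payload": {
  "rows": [
    [[0, 0, 0.015], 0, 0.02],
    [[0, 0, 0.015], 0, 0.02],
    [[0, 0, 0.015], 0, 0.02],
    [[0, 0, 0.01], 0, 0.02],
    [[0, 0, 0], 0, 0.02],
    [[0, 0, 0], 0, 0.02]
  ]
}}

```text
time_s: 7.47
ee_pos: [0.3861, 0.3431, 0.1791]
eef_rot: [-3.141, -0.0, 2.914]
force: [0.8, -0.3, -2.9]
grip_width: 0.0385
grip_force: 20.0
```

Run:
```python
from h import *
pose(); print(rel([.3845,.343,.113])); 
w=shot('side'); i=w['image'][100:290,120:380]
w=shot('wrist');save(w,'w2.png');Q=cloud(w)
cv2.imwrite('pics/w2.png',np.hstack([cv2.resize(i,(411,300)),cv2.resize(w['image'],(380,300))])[:,:,::-1])
blob(Q,'bottle',.06,.2,.385,.343,.03)
```

```text
7.4667 [0.3861 0.3431 0.1791] [-179.979    -0.0129  166.9478] [ 0.6557  0.2495  1.6484 -0.0001  1.2442 -0.6873] 0.03854166138967742 19.993042945861816 [ 0.8409 -0.342  -2.85  ]
[ 0.0015 -0.0005  0.0661]
bottle 5153 [0.3786 0.3444] [0.0598 0.0458] 77.6 0.16117690345570365
```

View pics/w2.png

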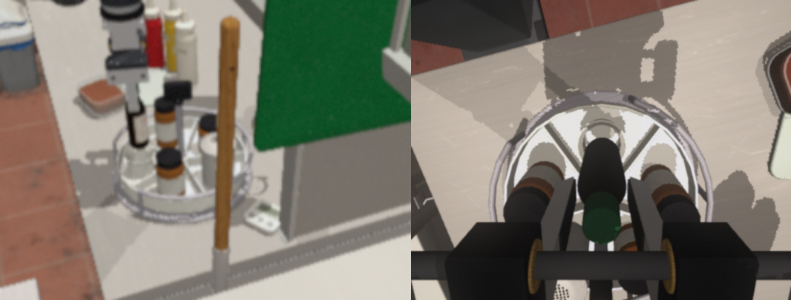

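{"api": "jog_arm", "payload": {
  "rows": [
    [[0.001, 0, 0.008], 0, 0.02],
    [[0, 0, 0.008], 0, 0.02],
    [[0, 0, 0.008], 0, 0.02],
    [[0, 0, 0.004], 0, 0.02],
    [[0, 0, 0], 0, 0.02]
  ]
}}

```text
time_s: 7.98
ee_pos: [0.3845, 0.3435, 0.1496]
eef_rot: [-3.14, -0.001, 2.915]
force: [0.2, 0.7, -2.7]
grip_width: 0.0386
grip_force: 20.0
```

{"api": "jog_arm", "payload": {
  "rows": [
    [[0, 0, 0.008], 0, 0.02],
    [[0, 0, 0.008], 0, 0.02],
    [[0, 0, 0.008], 0, 0.02],
    [[0, 0, 0.006], 0, 0.02],
    [[0, 0, 0.003], 0, 0.02],
    [[0, 0, 0], 0, 0.02],
    [[0, 0, 0], 0, 0.02]
  ]
}}

```text
time_s: 8.57
ee_pos: [0.385, 0.3438, 0.1179]
eef_rot: [-3.142, -0.0, 2.915]
force: [-0.7, 0.0, -1.4]
grip_width: 0.0385
grip_force: 20.0
```

{"api": "jog_arm", "payload": {
  "rows": [
    [[0, 0, 0.002], 0, 0.02],
    [[0, 0, 0.002], 0, 0.02],
    [[0, 0, 0], 0, 0.02],
    [[0, 0, 0], 0, 0.02]
  ]
}}

```text
time_s: 8.9
ee_pos: [0.3849, 0.3438, 0.1139]
eef_rot: [-3.142, -0.0, 2.915]
force: [-1.0, 0.2, -3.0]
grip_width: 0.0385
grip_force: 20.0
```

{"api": "jog_arm", "payload": {
  "rows": [
    [[0, 0, 0], 0, 0.05],
    [[0, 0, 0], 0, 0.06],
    [[0, 0, 0], 0, 0.06],
    [[0, 0, 0], 0, 0.06],
    [[0, 0, 0], 0, 0.06],
    [[0, 0, 0], 0, 0.06]
  ]
}}

```text
time_s: 9.4
ee_pos: [0.385, 0.3438, 0.114]
eef_rot: [3.141, 0.0, 2.915]
force: [-0.1, 0.2, 0.1]
grip_width: 0.06
grip_force: 0.0
```

{"api": "jog_arm", "payload": {
  "rows": [
    [[0, 0, -0.01], 0, 0.06],
    [[0, 0, -0.015], 0, 0.06],
    [[0, 0, -0.02], 0, 0.06],
    [[0, 0, -0.02], 0, 0.06],
    [[0, 0, -0.02], 0, 0.06],
    [[0, 0, -0.02], 0, 0.06],
    [[0, 0, -0.02], 0, 0.06],
    [[0, 0, -0.01], 0, 0.06],
    [[0, 0, 0], 0, 0.06],
    [[0, 0, 0], 0, 0.06]
  ]
}}

```text
time_s: 10.23
ee_pos: [0.3849, 0.3437, 0.2487]
eef_rot: [3.141, 0.0, 2.915]
force: [-1.3, 0.1, -0.6]
grip_width: 0.0602
grip_force: 0.0
```

Run:
```python
from h import *
pose()
w=shot('wrist');save(w,'w3.png');Q=cloud(w)
blob(Q,'cap',.15,.17,.385,.343,.03);blob(Q,'handle',.21,.23,.4655,.3235,.04)
t=shot('top');Q=cloud(t)
blob(Q,'handle',.21,.23,.4655,.3235,.04);blob(Q,'shaker',.10,.135,.52,.26,.05)
for c in (w,t):
    for r in spot_point('front_gap',c)[:1]: print(r['p'],on_z(c,r['at'],.064))
print(rel([.4655,.3233,.184]))
```

```text
10.2333 [0.3849 0.3437 0.2487] [179.991    0.0104 167.0079] [ 0.658   0.1925  1.5533 -0.      1.3956 -0.686 ] 0.06024506755019437 0.0 [-1.3482  0.1334 -0.631 ]
cap 685 [0.3854 0.343 ] [0.0229 0.0225] 87.5 0.15995918592466507
handle 693 [0.4644 0.3238] [0.015  0.0532] 76.8 0.21990068231077067
handle 129 [0.4657 0.3235] [0.0165 0.0523] 75.8 0.22020306078250146
shaker 451 [0.5206 0.2591] [0.0671 0.0643] 43.5 0.11515687306715892
0.72 [0.3277 0.313  0.064 ]
0.98 [0.3329 0.3144 0.064 ]
[-0.0834 -0.0015  0.0638]
```

View pics/w3.png

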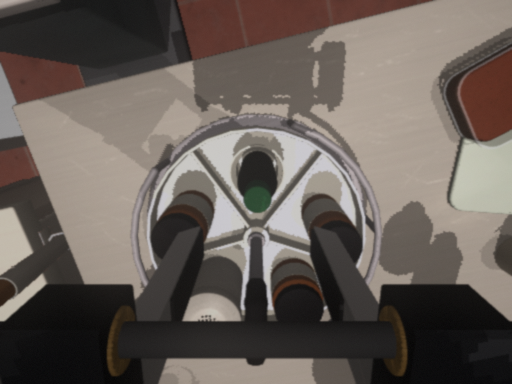

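{"api": "jog_arm", "payload": {
  "rows": [
    [[-0.0166, -0.0002, 0], 0, 0.05],
    [[-0.0166, -0.0002, 0], 0, 0.05],
    [[-0.0166, -0.0002, 0], 0, 0.05],
    [[-0.0166, -0.0002, 0], 0, 0.05],
    [[-0.0166, -0.0002, 0], 0, 0.05],
    [[0, 0, 0], 0, 0.05],
    [[0, 0, 0.015], 0, 0.05],
    [[0, 0, 0.02], 0, 0.05],
    [[0, 0, 0.015], 0, 0.05],
    [[0, 0, 0.014], 0, 0.05],
    [[0, 0, 0], 0, 0.05],
    [[0, 0, 0], 0, 0.05]
  ]
}}

```text
time_s: 11.43
ee_pos: [0.465, 0.3241, 0.1845]
eef_rot: [-3.141, -0.001, 2.915]
force: [-0.1, -0.2, 0.7]
grip_width: 0.0501
grip_force: 0.0
```

{"api": "jog_arm", "payload": {
  "rows": [
    [[0, 0, 0], 0, 0.03],
    [[0, 0, 0], 0, 0.02],
    [[0, 0, 0], 0, 0.01],
    [[0, 0, 0], 0, 0.0],
    [[0, 0, 0], 0, 0.0],
    [[0, 0, 0], 0, 0.0],
    [[0, 0, 0], 0, 0.0],
    [[0, 0, 0], 0, 0.0]
  ],
  "squeeze": 25
}}

```text
time_s: 12.1
ee_pos: [0.4657, 0.3242, 0.1852]
eef_rot: [3.141, 0.0, 2.915]
force: [0.6, 0.4, 2.3]
grip_width: 0.0158
grip_force: 26.8
```

Handle gripped (16 mm). Now turn gently.

{"api": "jog_arm", "payload": {
  "rows": [
    [[0, 0, 0], 1, 0.0],
    [[0, 0, 0], 2, 0.0],
    [[0, 0, 0], 3, 0.0],
    [[0, 0, 0], 4, 0.0],
    [[0, 0, 0], 4, 0.0],
    [[0, 0, 0], 4, 0.0],
    [[0, 0, 0], 4, 0.0],
    [[0, 0, 0], 4, 0.0],
    [[0, 0, 0], 4, 0.0],
    [[0, 0, 0], 4, 0.0],
    [[0, 0, 0], 4, 0.0],
    [[0, 0, 0], 2, 0.0]
  ]
}}

```text
time_s: 13.1
ee_pos: [0.4658, 0.3243, 0.1853]
eef_rot: [3.141, -0.0, 2.212]
force: [-0.1, 1.4, 2.6]
grip_width: 0.0156
grip_force: 26.9
```

{"api": "jog_arm", "payload": {
  "rows": [
    [[0, 0, 0], 3, 0.0],
    [[0, 0, 0], 4, 0.0],
    [[0, 0, 0], 4, 0.0],
    [[0, 0, 0], 4, 0.0],
    [[0, 0, 0], 4, 0.0],
    [[0, 0, 0], 4, 0.0],
    [[0, 0, 0], 4, 0.0],
    [[0, 0, 0], 4, 0.0],
    [[0, 0, 0], 4, 0.0],
    [[0, 0, 0], 4, 0.0],
    [[0, 0, 0], 3, 0.0],
    [[0, 0, 0], 1, 0.0]
  ]
}}

```text
time_s: 14.1
ee_pos: [0.4659, 0.3244, 0.1852]
eef_rot: [3.141, -0.001, 1.463]
force: [1.8, 3.4, 3.5]
grip_width: 0.0154
grip_force: 26.8
```

Run:
```python
from h import *
pose()
w=shot('wrist'); t=shot('top')
cv2.imwrite('pics/w4.png',np.hstack([cv2.resize(t['image'][100:300,90:357],(400,300)),cv2.resize(w['image'],(400,300))])[:,:,::-1])
ax=np.array([.4655,.3235])
for n,c in (('w',w),('t',t)):
    for l,z in (('front_gap',.064),('salt_shaker',.019),('jar_low',.019)):
        for r in spot_point(l,c)[:1]:
            p=on_z(c,r['at'],z)[:2]-ax; print(n,l,r['p'],p+ax,np.degrees(np.arctan2(p[1],p[0]))%360)
```

```text
14.1 [0.4659 0.3244 0.1852] [179.9502  -0.0425  83.7964] [0.5436 0.3551 1.4959 0.0001 1.2895 0.6518] 0.015403850914465615 26.833800470922142 [1.8107 3.3601 3.4864]
w front_gap 0.32 [0.4599 0.2728] 263.7139654755333
w salt_shaker 0.91 [0.407 0.261] 226.91454903591531
w jar_low 0.87 [0.5042 0.2523] 298.5084932225627
t salt_shaker 0.46 [0.4092 0.2813] 216.8578416913039
t jar_low 0.7 [0.5145 0.2549] 305.53429502728875
```

View pics/w4.png

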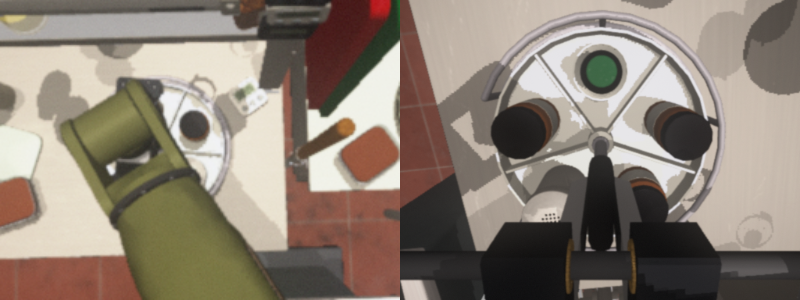

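{"api": "jog_arm", "payload": {
  "rows": [
    [[0, 0, 0], 2, 0.0],
    [[0, 0, 0], 4, 0.0],
    [[0, 0, 0], 4, 0.0],
    [[0, 0, 0], 4, 0.0],
    [[0, 0, 0], 4, 0.0],
    [[0, 0, 0], 4, 0.0],
    [[0, 0, 0], 4, 0.0],
    [[0, 0, 0], 4, 0.0],
    [[0, 0, 0], 4, 0.0],
    [[0, 0, 0], 4, 0.0],
    [[0, 0, 0], 2.5, 0.0],
    [[0, 0, 0], 1, 0.0]
  ]
}}

```text
time_s: 15.5
ee_pos: [0.466, 0.3243, 0.1852]
eef_rot: [3.141, -0.001, 0.74]
force: [5.2, 2.4, 3.8]
grip_width: 0.0158
grip_force: 26.8
```

Run:
```python
from h import *
pose()
w=shot('wrist'); s=shot('side')
cv2.imwrite('pics/w5.png',np.hstack([cv2.resize(s['image'][100:290,120:373],(400,300)),cv2.resize(w['image'],(400,300))])[:,:,::-1])
ax=np.array([.4655,.3235])
for n,c in (('w',w),('s',s)):
    for l,z in (('front_gap',.064),('salt_shaker',.019),('jar_low',.019),('sauce_bottle',.019)):
        for r in spot_point(l,c)[:1]:
            p=on_z(c,r['at'],z)[:2]-ax; print(n,l,r['p'],p+ax,np.degrees(np.arctan2(p[1],p[0]))%360)
    Q=cloud(c); blob(Q,'shaker',.095,.13,.383,.315,.045); blob(Q,'bottle',.15,.17,.518,.388,.04)
    m=(abs(Q[...,2]-.064)<.008); q=Q[m][:,:2]-ax; rr=np.hypot(*q.T); a=np.degrees(np.arctan2(q[:,1],q[:,0]))%360
    a=a[(rr>.131)&(rr<.147)]; print(np.histogram(a,bins=np.arange(0,361,4))[0])
```

```text
15.5 [0.466  0.3243 0.1852] [179.9817  -0.0679  42.3901] [ 0.5435  0.3551  1.4959 -0.0001  1.2893  1.3744] 0.01583675819640581 26.84172417037189 [5.1834 2.354  3.8291]
w salt_shaker 0.91 [0.3835 0.3148] 186.04040960071944
w jar_low 0.73 [0.4481 0.2436] 257.68487281365384
w sauce_bottle 0.58 [0.5269 0.3783] 41.765385548958434
shaker 2129 [0.3886 0.3332] [0.0311 0.0535] 50.7 0.11424237394732942
bottle 1320 [0.5264 0.3785] [0.0225 0.0223] 42.2 0.16066469264690778
[129 135 131 131 132 136 134 138 138 137 135 143 139 137 136 136 134 131
 131 129 140 126 124 122 114 113 119 110 111 109 101 107 103  99  98  99
  93  99   0   0   0   0   0   0   0   0   0   0   0   0   0   0   0   0
   7   0  11  33   0   0   0   0   0   0   0   0   7  72  87  86  89 115
  88  94  97  95  98 102 101 101 104 111 108 110 114 120 117 119 122 124]
s front_gap 0.65 [0.335 0.308] 186.76131515334438
s salt_shaker 0.86 [0.376  0.2975] 196.1814025554529
s jar_low 0.67 [0.4574 0.2412] 264.38678814423395
s sauce_bottle 0.78 [0.5452 0.3748] 32.76854410687505
shaker 336 [0.3824 0.3105] [0.0651 0.0659] 73.3 0.11271843695275642
bottle 42 [0.5261 0.3767] [0.0252 0.0189] 70.5 0.15841959804696237
[ 9  4  5  6  0  0  0  0  0  1  7  2  0  0  0  3  7  8  0  4  7  7  0  0
  0  0  0  0  6  6  6  5  7  4  4  6  5 12  0  0  0  0  0  0  0  0  0  0
  0  0  0  0  0  0  4 13  9  8 10  8  9 12  9 11 10  9 10  9  8  6  0  0
  0  2  7  9  7  5  8  6  6  4  6  3  4  5  5  4  4  5]
```

View pics/w5.png

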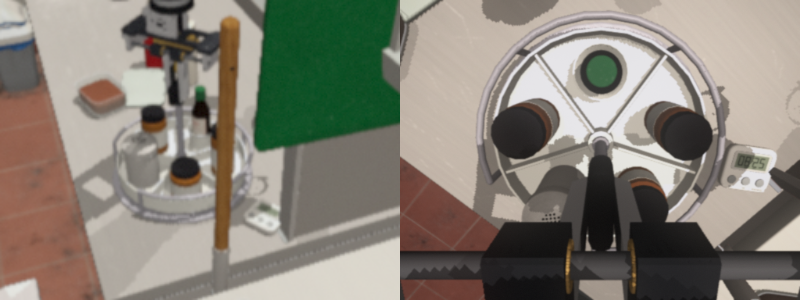

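{"api": "jog_arm", "payload": {
  "rows": [
    [[0, 0, 0], 0, 0.0],
    [[0, 0, 0], 0, 0.0],
    [[0, 0, 0], 0, 0.0],
    [[0, 0, 0], 0, 0.0],
    [[0, 0, 0], 0, 0.0],
    [[0, 0, 0], 0, 0.0]
  ]
}}

```text
time_s: 16.5
ee_pos: [0.466, 0.3243, 0.1852]
eef_rot: [3.141, -0.001, 0.743]
force: [4.2, 3.0, 3.1]
grip_width: 0.0157
grip_force: 26.9
```

```bash
python3 -c "
from station import *
print(hand_in())"
```

```text
the job is handed in; nothing more can be done
None
```

I put the sauce bottle back in its ring and turned the carousel until the salt shaker stood within about 5 mm of the middle of the rail opening (measured from the camera images). I handed the job in at about 16.5 s with the handle still gripped at about 27 N; no verdict came back.

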